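# Tuck the retaining flap of the hinge jig

## Robot

A 6-joint arm with a two-finger parallel gripper is mounted at the origin on the work surface. World frame = base frame: x ahead of the robot, y to its left, z up, the work surface at z = 0. Lengths are in mm, angles in rad, forces in N, time in s.
With the tool pointing down it reaches from about 200 to 875 mm from the base axis. Payload 3.4 kg.
Tool frame: the origin (TCP) lies at the very end of the fingers, on their centre line; the grasp point (between the pads) lies 19 mm behind it; z points along the fingers, y is the direction in which the jaws open and shut (so a half turn about z gives the same grasp; the last joint's range is limited). The gripper opens to 94 mm and grips with 3 to 60 N. Pads are 16 mm wide; open, the fingers measure 119 mm over their backs; the gripper's body (75 mm by 177 mm) begins 78 mm behind the grasp point.
Start: joints at [-1.432, 0.276, 1.505, -0, 1.361, -0.121], TCP at [147.708, -555.741, 205.493] pointing down, gripper open.
Joint ranges: [-2.89, 2.89], [-0.75, 2.08], [0.22, 2.7], [-1.18, 4.32], [0.11, 2.71], [-2.7, 2.7]. Speed limits (rad/s): [2.57, 2.57, 3.14, 3.14, 3.14, 3.14].

## Interface

Orientations are given as a unit quaternion [w, x, y, z].
In Python, from bench import manip gives the robot as it stands.
- The arm moves only by the tool jog_arm, never from a script. Its argument "rows" is a list of rows, each a list of 3 entries, a list of its own where there are three numbers: the shift along the world's x, y, z in cm, then the turn, a rotation vector about the world's x, y, z in degrees, then the gripper command: -1 is shut, 1 is fully open, values between are in proportion. A call has 1 to 12 rows; each row shifts and turns the commanded pose from where the row before left it; what a row does not reach is not made up. A row lasts 1/12 s, in which the tool goes at most 41.7 mm and 7.16 degrees, less where a joint would pass 70% of its speed; a pose out of reach is approached as far as the arm can. A call with a gripper value outside its range is refused whole. The fingers move at their own pace and stop on an object; "squeeze" is the grip in N (left out, the last holds). Time passes only in rows, so rows that do not move let the fingers close. It gives the time, the measured TCP pose, the force and the opening at its end, in the units of the state.
- manip.state(): the state, without advancing time (a new reading comes with each control period).
- manip.read_camera(name): name is "scene" or "top"; returns (picture, depth): 480x640x3 uint8, red, green, blue; 480x640 float32, mm along the optical axis (not along the pixel's ray), 0 where there is no reading.
- manip.camera_info(name): a dict with "fov_y" (degrees; the focal length in pixels is half the picture's height over the tangent of half this angle, whatever the lens; pixels are square), "cx", "cy" (the principal point, pixels), "rvec" (rotation vector, rad) and "tvec" (3), from world to camera coordinates, as OpenCV has them. Camera axes: x right, y down, z forward; pixel columns grow to the right and rows downward; lengths in mm; the calibration is good to about 2 mm. A picture is of the moment at which its call begins. camera_info takes no time and is no camera call.
- manip.finish_job(): hands the job in, once; it reports no verdict.
The state is a dict: "t": time; "joint_positions": joint angles; "joint_vel": joint speeds; "joint_torque": joint torques, N m; "tool_pos": TCP position; "tool_rot": TCP orientation; "ft_force": force on the tool from outside, world axes, zero at the start; "wrist_torque": the same for the moment, N m; "width": finger opening in mm.
Only numpy, scipy, OpenCV 4.12 (cv2) and the standard library are available. Lean on these libraries where they do the work, as an engineer would, in place of code of your own. Each camera call takes 0.05 s, during which the arm holds its last target. There are 200 camera calls.

## Task

Shut the parliament hinge into its jig: push the sprung metal flap over with the fingertips until it lies flat above the hinge and, keeping it pressed down, push it by its raised thumb catch fully home so that its free edge is tucked beneath the retaining lip and stays there when you let go and move clear. Leave the hinge lying in its pocket and do not disturb the door knob, the rivet set or the dowel jig beside the work.

Things in the scene. Friction and masses are not known exactly. Their poses are not given: they have to be found in the camera images.
- jig: fixed beech block, 210 x 112 x 22 mm high, with a pocket 80 x 72 mm, 8 mm deep. Origin: on the bench, below the pocket's centre; the block runs from x = -110 to +100 mm. x points from the flap's hinge to the lip (roughly away from the robot), y left, z up. The retaining lip, a dark steel plate 64 mm wide (y), stands on a post at the x+ end, top 45 mm above the bench (49 mm at its turned-up mouth)
- lip_mouth (a point): on the underside of the retaining lip, 40 mm above the bench, mid-width, at the inner end of its turned-up flare (jig x = 58 mm). The flare reaches 6 mm further towards the hinge, so the slot opens at jig x = 52 mm; it is 18 mm high and ends at a post at jig x = 76 mm
- flap (a joint): flap angle (rad): 0 = folded over, level, towards the lip; 1.57 = upright; stops at 1.9 and -0.04. Starts at 1.35 to 1.75. A light spring drives it towards upright: when level, 1.5 to 3.5 N at 45 mm from its axis hold it down; let go untucked, it springs up. Tucked and let go, it rises against the lip's underside and rests at about 0.07. Flap and lip collide: slid before it is down, it lands on the lip
- carriage (a joint): travel (m) of the sliding carriage that bears the flap's hinge, along the jig's x axis: 0 = back, 0.024 = fully home, at its stop. Starts at 0 to 0.003. It is stiff (about 4 N to slide it) and stays where it is left. With the flap level and the carriage back, the free edge stands 4 to 7 mm short of the lip's flare; fully home it lies 11 mm past lip_mouth
- flap_hinge (a point): on the flap's hinge axis, mid-width, 32 mm above the bench; moves with the carriage (jig x = -55 mm at carriage 0) and turns with the flap: x along the flap from hinge to free edge, y along the axis, z out of its outer face (up when level, away from the lip when upright). The flap: plain aluminium plate 70 mm wide (y), 100 mm long from this axis, 3 mm thick (1.5 mm either side)
- flap_catch (a point): middle of the thumb catch's face on the flap's outer side, 58 mm from the hinge axis, 5 mm out from the plate's mid-plane; axes as flap_hinge. The catch is a louvre 52 mm wide: a straight face standing 7.5 mm out of the plate, looking towards the hinge, to be pushed towards the lip; behind it slopes back to the plate 80 mm from the axis. Between hinge and catch the plate is bare
- flap_edge (a point): middle of the flap's free edge, 100 mm from the hinge axis, mid-thickness
- parliament_hinge: loose blackened steel parliament hinge, H-shaped, 74 x 64 mm, leaves 3 mm and knuckle 10 mm thick, lying in the jig's pocket with its knuckle along the jig's y. Origin: centre of its underside, 14 mm above the bench. The flap does not touch it
- door_knob: loose white ceramic door knob standing on its rose, 56 mm across, 62 mm high; origin at the centre of its underside
- rivet_set: loose copper rivet set standing upright, 24 mm across, 72 mm high; origin at the centre of its underside
- dowel_jig: loose beech dowel jig, a block 80 x 36 x 30 mm (x, y, z) with three holes in its top; origin at the centre of its underside
Mind the look-alikes: they are no part of the job. Several things have the shape of the jig; the one meant has the colours described above.

How it is judged (in metres and radians):
On the way:
1. the flap is folded over flat while its edge is still short of the lip (value of joint flap below 0.12 rad and value of joint carriage below 0.008 m).
At the end, for the whole second after the job is handed in: flap down (below 0.11 rad) and at rest, carriage home (beyond 19 of 24 mm), so its edge is held beneath the lip; parliament hinge in its pocket (within 6 mm along, 8 mm across, not raised 4 mm); knob, rivet set and dowel jig within 20 mm of where they stood (value of joint carriage above 0.019 m and value of joint flap below 0.11 rad and velocity of joint flap below 0.05 rad/s and x of parliament_hinge in the frame of jig between -0.006 and 0.006 m and y of parliament_hinge in the frame of jig between -0.008 and 0.008 m and z of parliament_hinge in the frame of jig below 0.018 m and distance of each of door_knob, rivet_set, dowel_jig from where it was at the start of the episode below 0.02 m); the robot touches nothing.
It fails at once if the white ceramic door knob is knocked or moved (20 mm) (distance of door_knob from where it was at the start of the episode above 0.02 m).
It fails at once if the copper rivet set is knocked or moved (20 mm) (distance of rivet_set from where it was at the start of the episode above 0.02 m).
It fails at once if the beech dowel jig is knocked or moved (20 mm) (distance of dowel_jig from where it was at the start of the episode above 0.02 m).
It fails at once if the parliament hinge is lifted or shoved out of its place in the pocket (8 mm) (distance of parliament_hinge from where it was at the start of the episode above 0.008 m).
It fails at once if the knob, rivet set or dowel jig is lifted (10 mm) (height (world z) of any of door_knob, rivet_set, dowel_jig above 0.01 m).
It also fails if it takes over 45 s, if anything falls off the work surface, if the arm or the gripper's body presses on something with over 40 N, if the wrist force passes 120 N, or if a joint passes its speed limit or range.

## Working session

There is one attempt and no reset: what is moved stays moved. The work goes in short steps, Python scripts to look and compute and a tool call to move; the robot and the scene stay as the last step left them, time stands still between calls to the robot, and variables do not carry over. Pictures are saved under pics/ and viewed, about 8 in all and at most 12, crops included, and the job is handed in when it is done.

Besides the shell and the picture viewer there is one more tool, called after ">>>" as name(argument=value, ...), one argument or row to a line, values as JSON. jog_arm: Moves the arm, as the interface text tells. Its arguments: {"type":"object","properties":{"rows":{"type":"array"},"squeeze":{"type":"number"}},"required":["rows"]}

```bash
mkdir -p pics; cat > h.py <<'E'
import numpy as np, cv2
from bench import manip
def cam(n):
    i=manip.camera_info(n); R=cv2.Rodrigues(np.array(i["rvec"],float))[0]; t=np.array(i["tvec"],float).ravel()
    f=240/np.tan(np.radians(i["fov_y"])/2); return R,t,f,i["cx"],i["cy"]
def pts(n,d):
    R,t,f,cx,cy=cam(n); v,u=np.mgrid[:480,:640]
    return (np.dstack([(u-cx)/f*d,(v-cy)/f*d,d])-t)@R   # world, row-vector form
def proj(n,p):
    R,t,f,cx,cy=cam(n); c=np.atleast_2d(p)@R.T+t
    return np.c_[f*c[:,0]/c[:,2]+cx,f*c[:,1]/c[:,2]+cy]
def snap(n,name):
    p,d=manip.read_camera(n); cv2.imwrite(f"pics/{name}.png",p[:,:,::-1]); np.save(f"pics/{name}.npy",d); return p,d
E
python3 - <<'E'
from h import *
for n in("scene","top"):
    print(manip.camera_info(n)); p,d=snap(n,n+"0"); print((d>0).mean(),d[d>0].min(),d.max())
s=manip.state();print(s)
a=cv2.imread("pics/scene0.png");b=cv2.imread("pics/top0.png")
E
```

```text
{'fov_y': 43.168382883644234, 'cx': 318.3688726498556, 'cy': 244.99132163113381, 'rvec': array([ 2.03126624,  1.55287531, -0.53016379]), 'tvec': array([-167.88175034, -334.88328633, 1238.47723226])}
0.99603515625 743.4505 2853.504
{'fov_y': 42.46245214618384, 'cx': 322.306256684226, 'cy': 237.37528630447954, 'rvec': array([ 2.06831477, -2.1379061 ,  0.2275123 ]), 'tvec': array([ 50.47040864, 497.20183856, 936.88872911])}
0.9959244791666667 244.07013 2007.9834
{'t': 0.1, 'joint_positions': array([-1.43198179e+00,  2.76507591e-01,  1.50598197e+00,  8.67225768e-06,
        1.36067877e+00, -1.21006892e-01]), 'joint_vel': array([ 0.00035307, -0.00066802, -0.0012345 ,  0.00021532,  0.00205287,
       -0.0006115 ]), 'joint_torque': array([ 2.83873145e-03, -4.05452228e+01, -2.37780708e+01,  7.02367723e-02,
        2.98778107e-02, -5.13092425e-05]), 'tool_pos': array([ 147.64764553, -555.21098387,  204.71479789]), 'tool_rot': array([-7.87846337e-04,  9.91573274e-01,  1.29544668e-01, -2.77481186e-06]), 'ft_force': array([-0.16446821,  0.31222815, -0.6194824 ]), 'wrist_torque': array([-0.01448623, -0.00552539, -0.01641677]), 'width': 93.74573265509505}
```

View pics/top0.png

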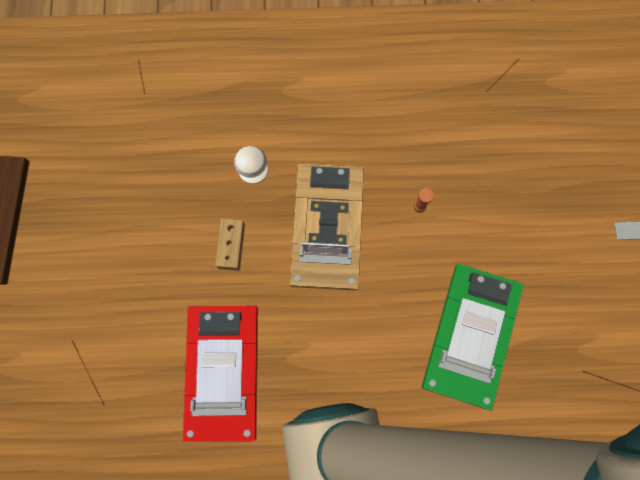

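View pics/scene0.png

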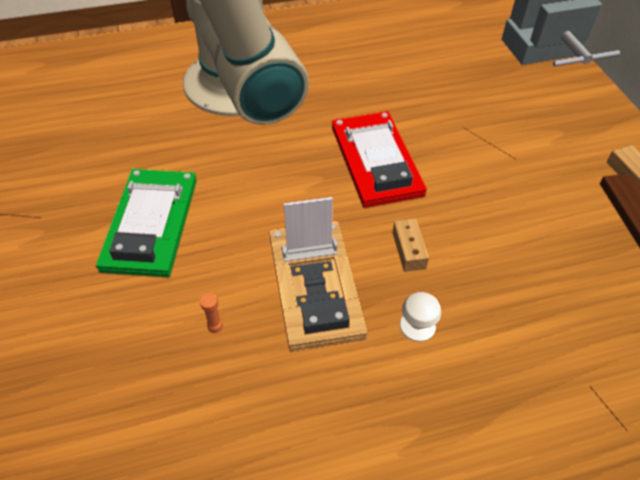

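The top view shows three jig-shaped things: red (220,373), green (473,337) and beech (327,227). Only the beech one has the right colours, with its dark lip at (330,177) and an upright flap at (325,253). The knob is at (250,162), the rivet set at (424,200) and the dowel jig at (229,244). Next I'll measure from depth and confirm in a crop.

```bash
python3 - <<'E'
from h import *
d=np.load("pics/top0.npy"); W=pts("top",d)
print("bench z",np.median(W[100:140,60:200,2]))
m=np.zeros((480,640),np.uint8); z=W[:,:,2]
m[155:298,282:372]=((z>12)&(z<120))[155:298,282:372]
n,l,st,_=cv2.connectedComponentsWithStats(m); k=1+np.argmax(st[1:,4]); m=l==k
P=W[m]; B=P[(P[:,2]>18)&(P[:,2]<26)]
r=cv2.minAreaRect(B[:,:2].astype(np.float32)); print("block rect",r, "z",np.median(B[:,2]),cv2.boxPoints(r))
L=P[(P[:,2]>40)&(P[:,2]<55)&(P[:,0]>np.median(P[:,0])+30)]
rl=cv2.minAreaRect(L[:,:2].astype(np.float32)); print("lip",rl,np.median(L[:,2]))
for n,c in(("knob",(250,162)),("rivet",(425,195)),("dowel",(236,235))): print(n,W[c[1],c[0]])
# flap from scene depth
ds=np.load("pics/scene0.npy"); S=pts("scene",ds)
F=S[205:242,290:328].reshape(-1,3); F=F[(F[:,2]>60)]; c=F.mean(0); n=np.linalg.svd(F-c,full_matrices=False)[2][2]
print("flap plane",c,n,"top z",S[198:204,290:330,2].max())
for p in((62,20,0),): pass
im=cv2.imread("pics/top0.png")[140:300,215:440]; im2=cv2.imread("pics/scene0.png")[190:350,190:440]
a=cv2.resize(im,(560,398),interpolation=3); b=cv2.resize(im2,(560,358),interpolation=3)[:200]
cv2.imwrite("pics/crop.png",np.vstack([a,b]))
E
```

```text
bench z 0.7487090780047931
block rect ((527.8433837890625, 25.14510726928711), (112.13118743896484, 210.89691162109375), 84.97537231445312) z 22.006695902762786 [[417.8897   -21.469444]
 [627.97614  -39.940628]
 [637.79706   71.75966 ]
 [427.71063   90.23084 ]]
lip ((601.8203125, 18.75758934020996), (64.39051055908203, 37.79144287109375), 86.54986572265625) 45.589349569945874
knob [628.0238204  148.56221877  61.06144018]
rivet [ 559.64146447 -133.05340673   68.59942813]
dowel [513.13027664 176.30218317  29.62152415]
flap plane [479.69119547  26.17263687  96.5799339 ] [ 0.79568746  0.02163858 -0.60532077] top z 133.0286956615596
```

View pics/crop.png

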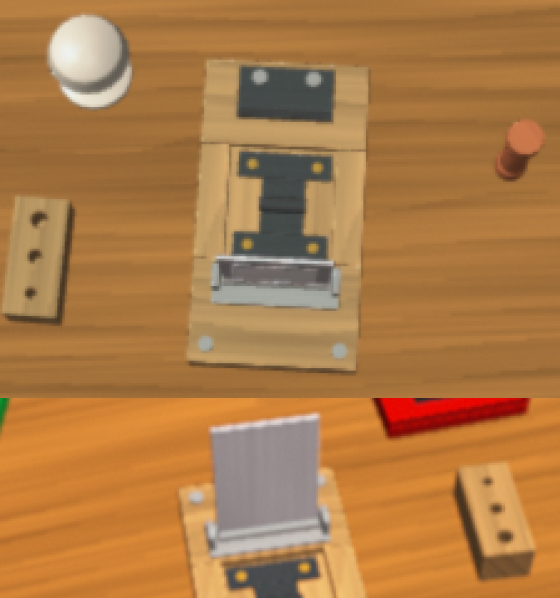

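The block measures 210.9 x 112.1 mm with its top at z 22, and the lip is where it should be (jig x about 69, y about 0), so this is the beech jig. The jig origin is at about (532.8, 24.7) with yaw -5.0°. The flap is near upright. I'll move to just behind the flap with the fingers shut.

>>> jog_arm(
  rows=[
    [[1.2,2.45,0],[0,0,-1.66],-1],
    [[1.2,2.45,0],[0,0,-1.66],-1],
    [[1.2,2.45,0],[0,0,-1.66],-1],
    [[1.2,2.45,0],[0,0,-1.66],-1],
    [[1.2,2.45,0],[0,0,-1.66],-1],
    [[1.2,2.45,0],[0,0,-1.66],-1],
    [[1.2,2.45,0],[0,0,-1.66],-1],
    [[1.2,2.45,0],[0,0,-1.66],-1],
    [[1.2,2.45,0],[0,0,-1.66],-1],
    [[1.2,2.45,0],[0,0,-1.66],-1],
    [[1.2,2.45,0],[0,0,-1.66],-1],
    [[1.2,2.45,0],[0,0,-1.66],-1],
  ],
  squeeze=10,
)

```text
t: 1.1
tool_pos: [291.8, -260.2, 205.2]
tool_rot: [-0.0, 0.999, -0.045, -0.0]
ft_force: [0.5, 0.0, 0.2]
width: 17.3
```

>>> jog_arm(
  rows=[
    [[1.2,2.45,0],[0,0,0],-1],
    [[1.2,2.45,0],[0,0,0],-1],
    [[1.2,2.45,0],[0,0,0],-1],
    [[1.2,2.45,0],[0,0,0],-1],
    [[1.2,2.45,0],[0,0,0],-1],
    [[1.2,2.45,0],[0,0,0],-1],
    [[1.2,2.45,0],[0,0,0],-1],
    [[1.2,2.45,0],[0,0,0],-1],
    [[1.2,2.45,0],[0,0,0],-1],
    [[0.9,2.0,0],[0,0,0],-1],
    [[0,0,0],[0,0,0],-1],
    [[0,0,0],[0,0,0],-1],
  ],
)

```text
t: 2.1
tool_pos: [408.4, -20.8, 205.1]
tool_rot: [0.0, 0.999, -0.043, -0.001]
ft_force: [-0.7, -0.3, 0.8]
width: 0.2
```

```bash
python3 - <<'E'
from h import *
from scipy.spatial.transform import Rotation as Ro
s=manip.state(); p=s["tool_pos"]; q=s["tool_rot"]; print(s["t"],p,s["ft_force"],s["width"])
print(Ro.from_quat(np.r_[q[1:],q[0]]).as_matrix().round(3))
c,sn=np.cos(np.radians(-5.02)),np.sin(np.radians(-5.02)); e=p[:2]-[532.8,24.7]
print("jig xy",e@[c,sn],e@[-sn,c])
E
```

```text
2.1 [408.4223575  -20.77945403 205.14219141] [-0.74756924 -0.26455028  0.78133476] 0.2412514182197573
[[ 0.996 -0.085 -0.001]
 [-0.085 -0.996 -0.001]
 [-0.001  0.001 -1.   ]]
jig xy -119.92094625260884 -56.18848051763832
```

>>> jog_arm(
  rows=[
    [[0.6,1.08,0],[0,0,0],-1],
    [[0.6,1.08,0],[0,0,0],-1],
    [[0.6,1.08,0],[0,0,0],-1],
    [[0.6,1.08,0],[0,0,0],-1],
    [[0.6,1.08,0],[0,0,0],-1],
    [[0,0,-2],[0,0,0],-1],
    [[0,0,-2],[0,0,0],-1],
    [[0,0,-2],[0,0,0],-1],
    [[0,0,-2],[0,0,0],-1],
    [[0,0,-2],[0,0,0],-1],
    [[0,0,-2],[0,0,0],-1],
    [[0,0,0],[0,0,0],-1],
  ],
)

```text
t: 3.1
tool_pos: [435.0, 31.5, 82.4]
tool_rot: [0.0, 0.999, -0.045, -0.004]
ft_force: [-0.6, -0.4, 0.6]
width: 0.9
```

```bash
cat >> h.py <<'E'
def jig(p):
    a=np.radians(-5.02); c,s=np.cos(a),np.sin(a); e=np.asarray(p)[...,:2]-[532.8,24.7]
    return np.stack([e@[c,s],e@[-s,c],np.asarray(p)[...,2]],-1)
E
python3 - <<'E'
from h import *
s=manip.state(); print(s["t"],jig(s["tool_pos"]),s["ft_force"])
p,d=snap("scene","scene1")
cv2.imwrite("pics/s1c.png",cv2.resize(cv2.imread("pics/scene1.png")[130:360,190:450],(780,600)[:2],interpolation=3))
J=jig(pts("scene",d)); 
for z in (60,75,90,105,120,128):
    m=(abs(J[...,2]-z)<3)&(abs(J[...,1])<33)&(J[...,0]>-70)&(J[...,0]<-30)
    print(z,m.sum(),np.median(J[m],0) if m.any() else "")
E
```

```text
3.1 [-97.98605115  -1.78438659  82.39639235] [-0.62543796 -0.42678044  0.59024822]
60 114 [-53.94805441  -0.08990127  59.92690241]
75 121 [-54.99852941  -1.63858075  75.20231305]
90 123 [-56.09676396   0.38145941  90.15111817]
105 136 [-57.43844692  -2.95193401 104.53942055]
120 145 [-58.42245889  -0.76021412 120.20461457]
128 152 [-59.41973835   1.10736614 128.34577996]
```

View pics/s1c.png

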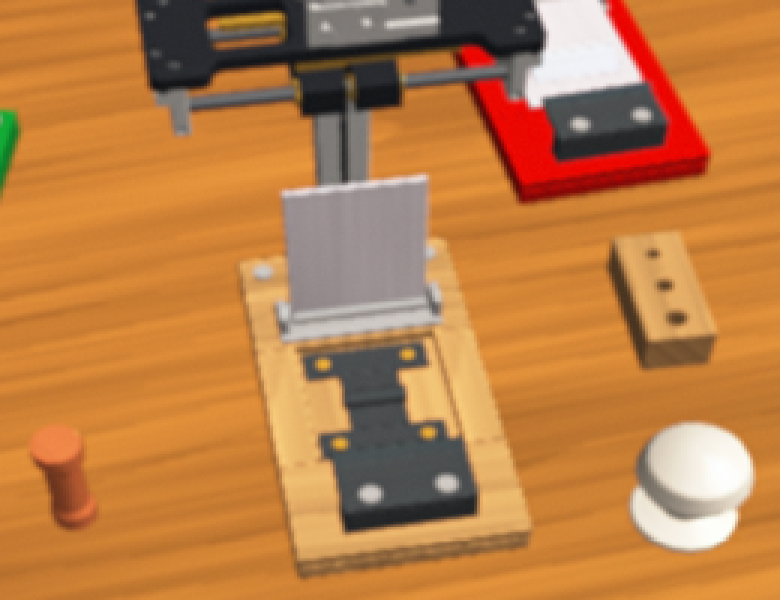

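>>> jog_arm(
  rows=[
    [[0.88,-0.03,0],[0,0,0],-1],
    [[0.88,-0.03,0],[0,0,0],-1],
    [[0.88,-0.03,0],[0,0,0],-1],
    [[0.88,-0.03,0],[0,0,0],-1],
    [[0.65,-0.06,-0.08],[0,0,0],-1],
    [[0.65,-0.06,-0.08],[0,0,0],-1],
    [[0.61,-0.05,-0.24],[0,0,0],-1],
    [[0.61,-0.05,-0.24],[0,0,0],-1],
    [[0.53,-0.05,-0.38],[0,0,0],-1],
    [[0.53,-0.05,-0.38],[0,0,0],-1],
    [[0,0,0],[0,0,0],-1],
    [[0,0,0],[0,0,0],-1],
  ],
)

```text
t: 4.15
tool_pos: [509.9, 28.5, 71.0]
tool_rot: [-0.0, 0.999, -0.044, -0.0]
ft_force: [-0.5, -0.2, -0.6]
width: 0.2
```

```bash
cat > look.py <<'E'
from h import *; import sys
n=sys.argv[1]
s=manip.state(); print(s["t"],jig(s["tool_pos"]).round(1),s["ft_force"].round(1))
p,d=snap("scene",n)
cv2.imwrite(f"pics/{n}c.png",cv2.resize(p[130:360,210:430,::-1],(570,596),interpolation=3))
J=jig(pts("scene",d)); dt=np.load("pics/scene0.npy")
pt,d2=snap("top",n+"t"); K=jig(pts("top",d2))
for nm,A in(("scene",J),("top",K)):
    m=(abs(A[...,1])>16)&(abs(A[...,1])<33)&(A[...,0]>-45)&(A[...,0]<45)&(A[...,2]>27)&(A[...,2]<130)
    P=A[m]
    for x in range(-40,48,8):
        q=P[abs(P[:,0]-x)<4]
        if len(q)>3: print(nm,x,len(q),np.percentile(q[:,2],[10,50,90]).round(1))
E
python3 look.py a2
```

```text
4.15 [-23.2   1.7  71. ] [-0.5 -0.2 -0.6]
scene -40 31 [41.8 44.3 46.2]
scene -32 31 [48.1 49.7 52.5]
scene -24 12 [55.  57.5 59.2]
scene -16 20 [61.1 64.7 75. ]
scene -8 67 [69.6 77.3 79. ]
scene 0 61 [77.  80.5 82.1]
scene 8 57 [81.2 83.1 85.1]
scene 16 46 [87.  89.6 91.9]
scene 24 69 [93.  94.2 95.7]
top -40 11 [47.2 49.5 50.6]
top -32 97 [48.5 51.9 55.1]
top -24 22 [54.  57.6 59.4]
top -16 7 [64.3 67.3 69.7]
top 0 18 [73.2 76.6 79.5]
```

View pics/a2c.png

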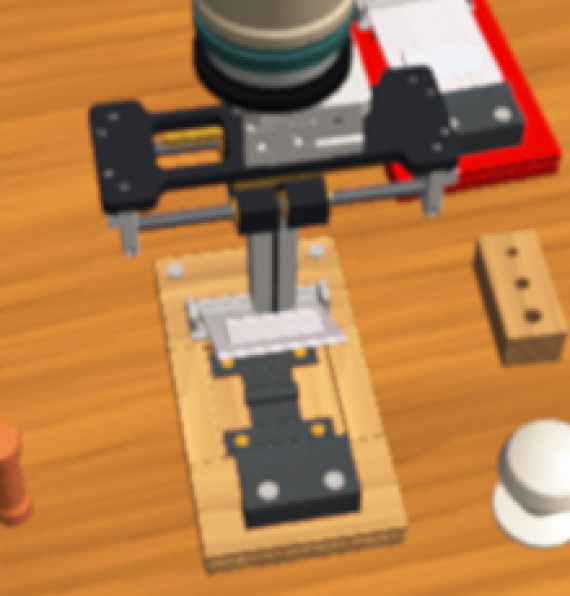

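The fingertip is folding the flap, now at about 38°, with contact near the hinge side of the catch as planned. I'll continue the arc down.

>>> jog_arm(
  rows=[
    [[0.1,-0.02,-0.46],[0,0,0],-1],
    [[0.1,-0.02,-0.46],[0,0,0],-1],
    [[0.1,-0.02,-0.46],[0,0,0],-1],
    [[0.17,-0.03,-0.38],[0,0,0],-1],
    [[0.17,-0.03,-0.38],[0,0,0],-1],
    [[0.17,-0.03,-0.38],[0,0,0],-1],
    [[0.07,-0.02,-0.4],[0,0,0],-1],
    [[0.07,-0.02,-0.4],[0,0,0],-1],
    [[0.07,-0.02,-0.4],[0,0,0],-1],
    [[0,0,0],[0,0,0],-1],
    [[0,0,0],[0,0,0],-1],
  ],
)

```text
t: 5.17
tool_pos: [519.8, 26.2, 34.0]
tool_rot: [0.0, 0.999, -0.044, -0.0]
ft_force: [1.2, 1.0, 1.7]
width: 0.3
```

```bash
python3 look.py a3
```

```text
5.1667 [-13.1   0.3  34. ] [1.2 1.  1.7]
scene -40 88 [32.1 33.5 35. ]
scene -32 81 [32.1 33.6 35.7]
scene -24 102 [31.8 33.6 35.4]
scene -16 100 [32.  33.3 35. ]
scene -8 96 [32.4 33.5 35.4]
scene 0 70 [31.8 34.4 35.7]
scene 8 106 [33.2 38.9 42. ]
scene 16 116 [33.  36.6 39.5]
scene 24 117 [32.8 34.6 36.9]
scene 32 108 [32.3 33.8 35.6]
scene 40 112 [32.3 34.  35.8]
top 8 6 [32.1 33.5 36. ]
```

View pics/a3c.png

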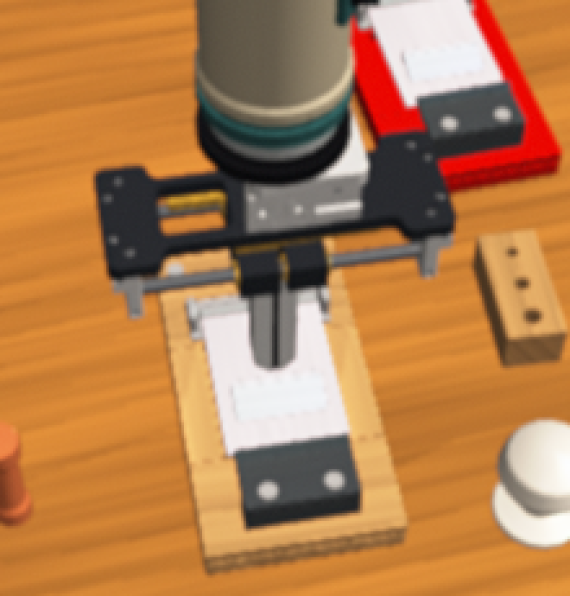

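The flap lies level: its top reads z 33.5 along the whole length, with the catch ridge near jig x 5, so the carriage is still back. The fingertip is on the bare plate before the catch. I'll press slightly and slide forward.

>>> jog_arm(
  rows=[
    [[0,0,-0.1],[0,0,0],-1],
    [[0,0,0],[0,0,0],-1],
    [[0.3,-0.03,0],[0,0,0],-1],
    [[0.3,-0.03,0],[0,0,0],-1],
    [[0.3,-0.03,0],[0,0,0],-1],
    [[0.3,-0.03,0],[0,0,0],-1],
    [[0,0,0],[0,0,0],-1],
  ],
)

```text
t: 5.85
tool_pos: [531.1, 25.0, 32.8]
tool_rot: [0.0, 0.999, -0.044, -0.001]
ft_force: [-4.3, 0.1, 2.4]
width: 0.7
```

>>> jog_arm(
  rows=[
    [[0.3,-0.03,0],[0,0,0],-1],
    [[0.3,-0.03,0],[0,0,0],-1],
    [[0.3,-0.03,0],[0,0,0],-1],
    [[0.3,-0.03,0],[0,0,0],-1],
    [[0,0,0],[0,0,0],-1],
  ],
)

```text
t: 6.27
tool_pos: [544.8, 23.8, 33.2]
tool_rot: [0.0, 0.999, -0.044, 0.0]
ft_force: [-3.6, 0.9, 1.6]
width: 0.5
```

```bash
python3 look.py a4|grep -v top
```

```text
6.2667 [12.   0.2 33.2] [-3.6  0.9  1.6]
scene -40 17 [34.8 35.9 37.1]
scene -32 66 [31.8 34.2 36.6]
scene -24 79 [32.  33.3 35.1]
scene -16 85 [31.3 33.  34.7]
scene -8 100 [31.1 33.1 34.6]
scene 0 93 [31.4 33.1 34.8]
scene 8 106 [31.1 32.8 34.7]
scene 16 81 [31.8 33.2 34.7]
scene 24 95 [31.7 37.7 40.9]
scene 32 122 [32.  36.1 39. ]
scene 40 115 [31.8 33.8 36.3]
```

>>> jog_arm(
  rows=[
    [[0.25,-0.02,-0.03],[0,0,0],-1],
    [[0.25,-0.02,0],[0,0,0],-1],
    [[0.25,-0.02,0],[0,0,0],-1],
    [[0.1,-0.01,0],[0,0,0],-1],
    [[0,0,0],[0,0,0],-1],
  ],
)

```text
t: 6.78
tool_pos: [551.5, 23.3, 32.7]
tool_rot: [-0.0, 0.999, -0.044, -0.001]
ft_force: [-5.5, 0.8, 3.1]
width: 0.2
```

>>> jog_arm(
  rows=[
    [[0.1,-0.01,0],[0,0,0],-1],
    [[0.1,-0.01,0],[0,0,0],-1],
    [[0,0,0],[0,0,0],-1],
  ],
)

```text
t: 7.03
tool_pos: [551.6, 23.2, 32.3]
tool_rot: [-0.0, 0.999, -0.044, -0.003]
ft_force: [-7.2, 0.4, 3.4]
width: 0.5
```

The TCP has stopped at jig x of about 18.8 (19 predicted for home) and the force is rising. One more nudge to confirm the stop.

>>> jog_arm(
  rows=[
    [[0.1,-0.01,0],[0,0,0],-1],
    [[0.1,-0.01,0],[0,0,0],-1],
    [[0,0,0],[0,0,0],-1],
  ],
)

```text
t: 7.28
tool_pos: [551.7, 23.2, 31.9]
tool_rot: [-0.0, 0.999, -0.044, -0.005]
ft_force: [-9.3, 1.4, 3.0]
width: 0.4
```

```bash
python3 look.py a5|grep -v top
```

```text
7.2833 [19.   0.2 31.9] [-9.3  1.4  3. ]
scene -32 9 [33.2 35.7 36.2]
scene -24 64 [32.1 34.3 36.5]
scene -16 80 [31.5 32.7 34.1]
scene -8 82 [31.2 32.7 34.3]
scene 0 98 [30.7 32.4 34.1]
scene 8 106 [30.4 32.1 34.1]
scene 16 102 [30.2 31.8 33.4]
scene 24 78 [30.  31.7 33.8]
scene 32 110 [30.7 36.6 38.7]
scene 40 119 [30.3 33.7 37.1]
```

View pics/a5c.png

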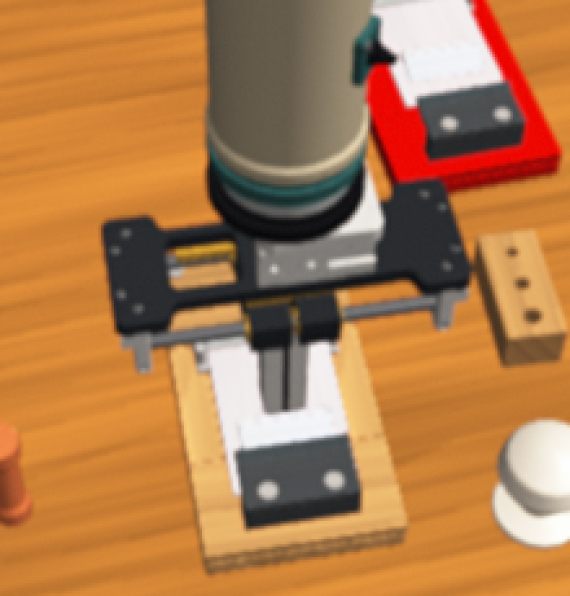

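The picture shows the catch up against the lip and the edge under it, with the carriage at its stop. I'll back off slightly, lift clear, then retreat up.

>>> jog_arm(
  rows=[
    [[-0.4,0.03,0.05],[0,0,0],-1],
    [[-0.4,0.03,0.1],[0,0,0],-1],
    [[-0.2,0.02,0.3],[0,0,0],-1],
    [[0,0,1],[0,0,0],-1],
    [[0,0,2],[0,0,0],-1],
    [[0,0,3],[0,0,0],-1],
    [[-1,0,3],[0,0,0],-1],
    [[-2,0,3],[0,0,0],-1],
    [[-2.5,0,2],[0,0,0],-1],
    [[-2.5,0,1],[0,0,0],-1],
    [[-2.5,0,0],[0,0,0],-1],
    [[0,0,0],[0,0,0],-1],
  ],
)

```text
t: 8.38
tool_pos: [438.2, 23.8, 189.6]
tool_rot: [0.0, 0.999, -0.044, 0.001]
ft_force: [-0.7, 0.5, -0.8]
width: 0.5
```

```bash
python3 look.py a6; python3 - <<'E'
from h import *
a=cv2.imread("pics/a6t.png")[130:310,200:450]; cv2.imwrite("pics/a6tc.png",cv2.resize(a,(750,540),interpolation=3))
A=jig(pts("top",np.load("pics/a6t.npy"))); B=jig(pts("top",np.load("pics/top0.npy")))
for n,c in(("knob",(250,162)),("rivet",(425,195)),("dowel",(236,235))): print(n,A[c[1],c[0]]-B[c[1],c[0]])
E
```

```text
8.3833 [-94.1  -9.2 189.6] [-0.7  0.5 -0.8]
scene -40 16 [27.3 27.7 28.6]
scene -32 52 [34.1 35.5 37.4]
scene -24 109 [32.8 34.6 36.9]
scene -16 96 [33.1 34.5 35.8]
scene -8 88 [33.3 34.8 36.2]
scene 0 103 [33.9 35.3 36.8]
scene 8 95 [34.3 35.8 37.6]
scene 16 100 [34.7 36.4 38.1]
scene 24 62 [35.4 37.2 38.7]
scene 32 109 [37.  43.1 45.2]
scene 40 124 [37.4 40.7 43.4]
knob [-191.81354779  -83.20984617  552.03488685]
rivet [-0.99968379  0.48649304  3.28131962]
dowel [ 0.29413735  0.2199897  -1.34419959]
```

View pics/a6c.png

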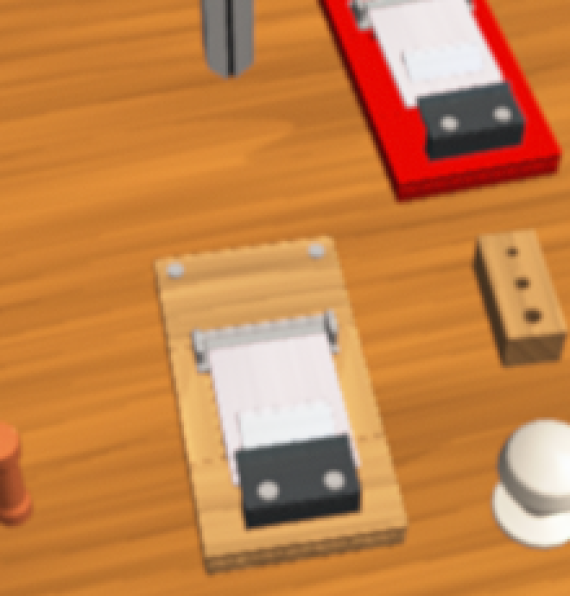

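With the arm clear, the flap stays tucked: its slope is about 0.06 rad and the carriage is still home. The knob, rivet set and dowel jig look unmoved. The top view's knob reading is only the arm blocking it. I'll hand it in.

```bash
python3 -c "
from h import *
a=np.load('pics/a6.npy');b=np.load('pics/scene0.npy');print('knob depth change',np.median((a-b)[300:315,412:432]))
print(manip.finish_job())"
```

```text
knob depth change -0.036499023
the job is handed in; nothing more can be done
None
```

I folded the flap flat with the closed fingertips while the carriage was still back. I then pressed it down and pushed it by its thumb catch to the stop, where the fingertips stopped at jig x 19 as predicted and the force rose. After that I backed off, lifted clear and handed the job in at about 8.4 s.

**Last checks:**
- **Flap and carriage:** with the arm clear, the flap stays tucked under the lip at about 0.06 rad, and the carriage still looks home.
- **Loose parts:** the knob, rivet set and dowel jig did not move beyond the measuring noise of 1 to 3 mm.
- **Disagreement:** the top camera's knob reading was invalid because the arm blocked the view. The scene camera showed 0.04 mm change there.
- **Not checked:** the parliament hinge is hidden under the flap, so I could not see it at the end. Nothing touched it.

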